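# Pack the sunglasses cases in the hall drawer

### The arm

A 6-joint arm with a two-finger parallel gripper is mounted at the origin on the work surface. World frame = base frame: x ahead of the robot, y to its left, z up, the work surface at z = 0. Lengths are in m, angles in degrees, forces in N, time in s.
With the tool pointing down it reaches from about 0.4 to 0.825 m from the base axis. Payload 7 kg.
Tool frame: the origin (TCP) lies midway between the tips of the shut fingers; the grasp point (between the pads) lies 19 mm behind it; z points along the fingers, y is the direction in which the jaws open and shut (so a half turn about z gives the same grasp; the last joint's range is limited). The gripper opens to 88 mm and grips with 3 to 60 N. Pads are 19 mm wide; open, the fingers measure 130 mm over their backs; the gripper's body (78 mm by 193 mm) begins 47 mm behind the grasp point.
Start: joints at [-58.092, 20.546, 0.682, 0, -70.136, -16.507], TCP at [0.179, -0.651, 0.227] pointing down, gripper open.
Joint ranges: [-176.03, 176.03], [-82.01, 121.73], [-58.28, 71.71], [-173.87, 95.51], [-174.79, -0.11], [-173.66, 173.66]. Speed limits (degrees/s): [136.94, 136.94, 172.46, 180, 180, 180].

### API

Orientations are given as a 3x3 rotation matrix whose columns are the frame's x, y, z axes.
In Python, from rig import robot gives the robot as it stands. Calls block until the motion is done:
- robot.goto(position, orientation): joint-space move of the TCP to a pose.
- robot.servo_line(position, ori=None, speed=0.15): straight line of the TCP; ori=None keeps the orientation; speed is the mean speed in m/s.
- robot.movej(angles): joint-space move.
- robot.move_gripper(opening): opening from 0.0 (shut) to 1.0 (fully open); the grip force is fixed at half the most; returns when the fingers have stopped.
- robot.dwell(seconds).
- robot.ik(position, orientation): joint angles nearest the present ones, or None.
- robot.grab_frame(name): name is "side" or "top"; returns (picture, depth): 420x560x3 uint8, red, green, blue; 420x560 float32, m along the optical axis (not along the pixel's ray), 0 where there is no reading.
- robot.camera_info(name): a dict with "vfov" (degrees; the focal length in pixels is half the picture's height over the tangent of half this angle, whatever the lens; pixels are square), "cx", "cy" (the principal point, pixels), "view" (4x4, takes a point from world to camera coordinates). Camera axes: x right, y down, z forward; pixel columns grow to the right and rows downward; lengths in m; the calibration is good to about 2 mm. A picture is of the moment at which its call begins. camera_info takes no time and is no camera call.
A pose or a line that the arm cannot do raises robot.Unreachable and nothing moves.
- robot.job_done(): hands the job in, once; it reports no verdict.
Readings, each from a call of its own:
- robot.read_t(): time.
- robot.read_qpos(): joint angles.
- robot.read_qvel(): joint speeds.
- robot.read_effort(): joint torques, N m.
- robot.read_position(): TCP position.
- robot.read_tcp_rot(): TCP orientation.
- robot.read_force(): force on the tool from outside, world axes, zero at the start.
- robot.read_ft_torque(): the same for the moment, N m.
- robot.read_grip_width(): opening from 0.0 (shut) to 1.0 (fully open).
Only numpy, scipy, OpenCV 4.12 (cv2) and the standard library are available. Lean on these libraries where they do the work, as an engineer would, in place of code of your own. Each camera call takes 0.05 s, during which the arm holds its last target. There are 200 camera calls.

### The job

Pack the two tapered sunglasses cases into the front compartment of the open drawer, lying flat on its floor, grips up, side by side and head to tail, so that together they fill the compartment. Then gently push the drawer fully shut and let go, leaving the bowl, the glass dome and the keys where they are.

Things in the scene. Friction and masses are not known exactly. Their poses are not given: they have to be found in the camera images.
- case_a: Brown hard plastic sunglasses case (one of two alike), wedge-shaped in plan: 160 mm long, 34 mm high, 130 g +-35%. Origin: underside, mid-length; x along the length to the wide end, z up. Straight long side at y = -28 mm; the other slants from y = +44 mm at the wide end (x = +80, 72 mm wide) to +12 mm at the narrow end (x = -80, 40 mm wide). Starts flat on the console top, any yaw.
- case_b: Brown hard plastic sunglasses case (same as case_a), wedge-shaped in plan: 160 mm long, 34 mm high, 130 g +-35%. Origin: underside, mid-length; x along the length to the wide end, z up. Straight long side at y = -28 mm; the other slants from y = +44 mm at the wide end (x = +80, 72 mm wide) to +12 mm at the narrow end (x = -80, 40 mm wide). Starts flat on the console top, any yaw.
- case_a_grip (a point): Centre of the top of case_a's moulded grip, near its balance point: a block on the flat top of the case, 16 mm along the case's x (pinch it this way), 34 mm along y, 24 mm tall, centred at case x = +8 mm, y = 0; its top is 58 mm above the underside. Axes as the case.
- case_b_grip (a point): Centre of the top of case_b's moulded grip, near its balance point: a block on the flat top of the case, 16 mm along the case's x (pinch it this way), 34 mm along y, 24 mm tall, centred at case x = +8 mm, y = 0; its top is 58 mm above the underside. Axes as the case.
- case_a_wide (a point): Centre of the 72 mm wide end face of case_a.
- case_b_wide (a point): Centre of the 72 mm wide end face of case_b.
- drawer (a joint): Travel of the one drawer of the small rattan-fronted chest. 0 = shut, growing as it comes out towards the robot; stop at 0.145 m; starts 0.132 to 0.145 m out. About 2 N of friction: it stays where it is left.
- drawer_in (a point): Centre of the floor of the drawer's front compartment, 20 mm above the console; moves with the drawer. x points into the chest (shutting direction), y to the left along the front, z up. Inside: 121 mm along x, 170 mm along y. Side walls and rear divider 8 mm thick, 26 mm high; front panel 12 mm thick, its top 68 mm above this floor. Chest's top clears the floor by 70 mm.
- drawer_knob (a point): Centre of the outer face of the round brass knob (30 mm across, standing out 26 mm from the front panel), 46 mm above the console top, in the middle of the drawer front; axes as drawer_in. Push it along +x to shut the drawer.
- chest: Fixed wooden chest on the console, 190 mm deep (x), 212 mm wide, 104 mm high, its front turned roughly to the robot; origin: centre of its underside, 95 mm behind its front face; axes as drawer_in.
- bowl: Bystander: blush ceramic bowl, 116 mm across, 50 mm high, on top of the chest; origin: centre of its foot.
- dome: Bystander: small glass dome on a wooden base, 92 mm across, 96 mm high; origin: centre of its underside.
- keys: Bystander: steel ring with three flat keys lying on the console, about 85 mm long, 5 mm high; origin: near its middle, on the underside.
There are look-alikes about, which are no part of the job. What is shaped like the case_b but orange, pink or purple is not meant.

How it is judged:
By the outcome, as a careful person would: the job done as asked, in the order asked, and still so for the second after the job is handed in, with the robot touching nothing.
It also fails if it takes over 72 s, if anything falls off the work surface, if the arm or the gripper's body presses on something with over 40 N, if the wrist force passes 120 N, or if a joint passes its speed limit or range.

## Working session

There is one attempt and no reset: what is moved stays moved. The work goes in short steps, each a Python script; the robot and the scene stay as the last script left them, time stands still between calls to the robot, and variables do not carry over. Pictures are saved under pics/ and viewed, about 8 in all and at most 12, crops included, and the job is handed in when it is done.

```bash
ls; mkdir -p pics; python3 - <<'E'
from rig import robot
import cv2,numpy as np
for n in("side","top"):
    p,d=robot.grab_frame(n); np.savez(f"pics/{n}0.npz",p=p,d=d)
    cv2.imwrite(f"pics/{n}0.png",p[:,:,::-1]); i=robot.camera_info(n); print(n,i, (d>0).mean())
print(robot.read_t(),robot.read_tcp_rot(),robot.read_force())
E
```

```text
pics
side {'vfov': 45.66863196923315, 'cx': 276.3188863432574, 'cy': 202.82799605429574, 'view': array([[-0.94699665, -0.32122451, -0.00348611,  0.50273052],
       [-0.20034448,  0.59904565, -0.77524602,  0.14042719],
       [ 0.25111637, -0.73345696, -0.63164979,  1.5406835 ],
       [ 0.        ,  0.        ,  0.        ,  1.        ]])} 0.9938520408163265
top {'vfov': 51.10977731346923, 'cx': 278.69051839930336, 'cy': 206.15549876251842, 'view': array([[ 0.00149878, -0.99988223,  0.01527332,  0.05436888],
       [-0.99589231, -0.0028752 , -0.09049991,  0.5160659 ],
       [ 0.09053317, -0.01507494, -0.99577934,  1.1720074 ],
       [ 0.        ,  0.        ,  0.        ,  1.        ]])} 0.9960841836734694
0.1 [[-9.64125998e-01 -2.65444466e-01 -5.44025323e-04]
 [-2.65444981e-01  9.64124972e-01  1.41432218e-03]
 [ 1.49084403e-04  1.50799358e-03 -9.99998852e-01]] [-0.66987256  0.45688218  0.61752863]
```

View pics/side0.png

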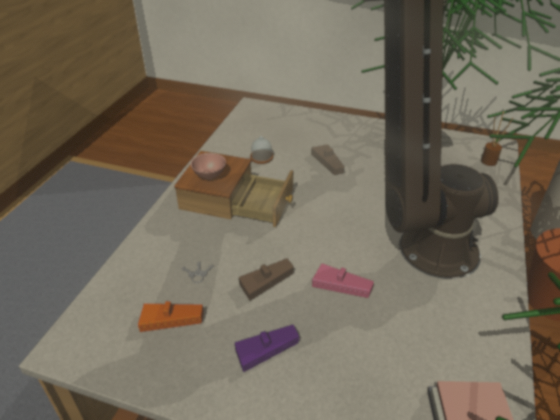

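View pics/top0.png

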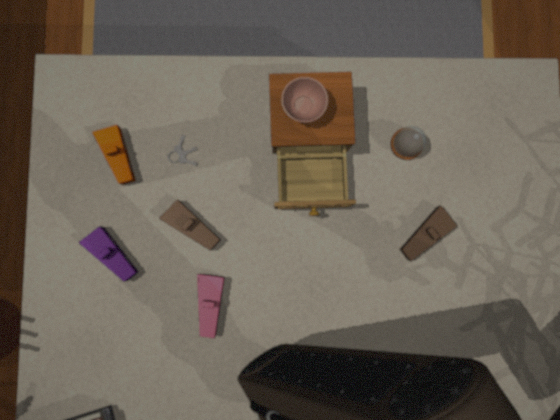

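Top view: brown cases at (190,225) and (430,233), with look-alikes in orange, purple and pink. The drawer compartment is around (312,180), the knob at (316,211) and the bowl at (305,100). Next I'll measure with height bands and rays.

```bash
cat > h.py <<'E'
import numpy as np, cv2
def cam(i):
    f=210/np.tan(np.radians(i['vfov']/2)); V=i['view']; return f,i['cx'],i['cy'],V[:3,:3],V[:3,3]
def cloud(d,i):
    f,cx,cy,R,t=cam(i); v,u=np.mgrid[:420,:560]
    c=np.stack([(u-cx)/f*d,(v-cy)/f*d,d],-1); return (c-t)@R
def ray(uv,z,i):
    f,cx,cy,R,t=cam(i); uv=np.asarray(uv,float).reshape(-1,2)
    o=-R.T@t; r=np.c_[(uv-[cx,cy])/f,np.ones(len(uv))]@R
    return o+r*((z-o[2])/r[:,2])[:,None]
def proj(P,i):
    f,cx,cy,R,t=cam(i); c=np.atleast_2d(P)@R.T+t; return c[:,:2]/c[:,2:]*f+[cx,cy]
def hullof(m):
    cs,_=cv2.findContours(m.astype(np.uint8),cv2.RETR_EXTERNAL,cv2.CHAIN_APPROX_NONE)
    return cv2.convexHull(max(cs,key=cv2.contourArea))
# case plan corners, counter-clockwise: wide-straight, wide-slant, narrow-slant, narrow-straight
Q=np.array([[.08,-.028],[.08,.044],[-.08,.012],[-.08,-.028]])
def kabsch(A,B):
    a,b=A.mean(0),B.mean(0); U,S,Vt=np.linalg.svd((A-a).T@(B-b)); D=np.diag([1,np.linalg.det(Vt.T@U.T)])
    R=Vt.T@D@U.T; return R,b-R@a,np.linalg.norm((A-a)@R.T+b-B,axis=1)
def fitcase(hull_xy):
    """4-gon from the hull (world xy, m), then rigid fit to the known corners"""
    P=(hull_xy*1e4).astype(np.float32).reshape(-1,1,2)
    q=cv2.approxPolyN(P,4,-1,True).reshape(-1,2)/1e4
    best=None
    for s in (1,-1):
        for k in range(4):
            B=np.roll(q[::s],k,0); R,t,e=kabsch(Q,B)
            if best is None or e.sum()<best[2].sum(): best=(R,t,e,B)
    R,t,e,B=best; return np.degrees(np.arctan2(R[1,0],R[0,0])),t,e*1e3,B
E
cat > m1.py <<'E'
from rig import robot
from h import *
np.set_printoptions(precision=4,suppress=True)
C={}
for n in("side","top"):
    z=np.load(f"pics/{n}0.npz"); i=robot.camera_info(n); C[n]=(z['p'],z['d'],i,cloud(z['d'],i))
def win(n,c,r,zl,zh):
    W=C[n][3]; return (np.hypot(W[...,0]-c[0],W[...,1]-c[1])<r)&(W[...,2]>zl)&(W[...,2]<zh)
i=C['top'][2]
for nm,uv in(("L",(190,225)),("R",(430,233))):
    c=ray(uv,.034,i)[0]
    for n in("top","side"):
        W=C[n][3]; m=win(n,c,.12,.026,.042); g=win(n,c,.12,.048,.075); tb=win(n,c,.14,-.02,.012)
        h=hullof(m|(g if n=='top' else 0)) if n=='top' else hullof(m)
        # pixel outline -> plane of the top face
        xy=ray(h,np.median(W[m][:,2]),C[n][2])[:,:2]
        yaw,t,e,B=fitcase(xy)
        print(nm,n,"table",np.median(W[tb][:,2]),"top",np.median(W[m][:,2]),"grip",np.median(W[g][:,2]) if g.any() else None,np.median(W[g][:,:2],0),
          "yaw",yaw,"t",t,"err mm",e, "grip exp",t+np.array([np.cos(np.radians(yaw)),np.sin(np.radians(yaw))])*.008)
c=ray((312,180),.02,i)[0]; ch=ray((312,110),.104,i)[0]
for n in("top","side"):
    W=C[n][3]
    for nm,cc,r,zl,zh in(("chest",ch,.16,.096,.112),("panel",c,.15,.078,.095),("walls",c,.14,.036,.056),("floor",c,.08,.010,.03)):
        m=win(n,cc,r,zl,zh)
        if nm!="chest": m&=W[...,0]<.70
        if m.sum()<5: print(n,nm,m.sum());continue
        zz=np.median(W[m][:,2]); 
        xy=ray(hullof(m),zz,C[n][2])[:,:2]; rr=cv2.minAreaRect((xy*1e3).astype(np.float32))
        print(n,nm,m.sum(),"z",zz,"rect",rr)
E
python3 m1.py
python3 - <<'E'
import cv2
p=cv2.imread('pics/top0.png')[60:225,255:370]; cv2.imwrite('pics/crop_dr.png',cv2.resize(p,None,fx=3.6,fy=3.6,interpolation=cv2.INTER_CUBIC))
E
```

```text
Traceback (most recent call last):
  File "m1.py", line 17, in <module>
    yaw,t,e,B=fitcase(xy)
              ~~~~~~~^^^^
  File "h.py", line 24, in fitcase
    q=cv2.approxPolyN(P,4,-1,True).reshape(-1,2)/1e4
      ~~~~~~~~~~~~~~~^^^^^^^^^^^^^
cv2.error: OpenCV(4.12.0) :-1: error: (-5:Bad argument) in function 'approxPolyN'
> Overload resolution failed:
>  - Argument 'epsilon_percentage' must be float, not bool
>  - Argument 'epsilon_percentage' must be float, not bool
```

View pics/crop_dr.png

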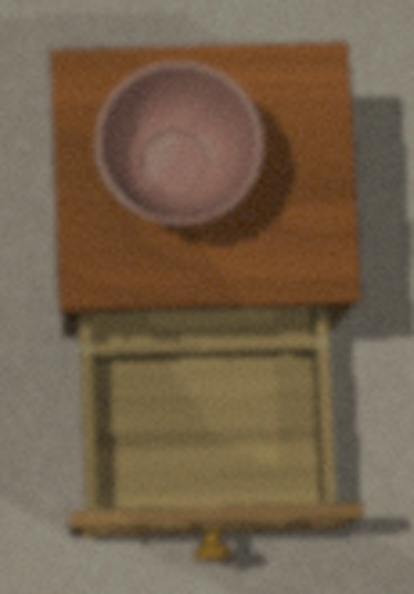

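The crop shows the chest almost square to the image. The divider is at crop row 347, the front panel at row 518, and the knob at (212,545). I'll fix the API call and rerun.

```bash
sed -i 's/approxPolyN(P,4,-1,True)/approxPolyN(P,4,epsilon_percentage=-1.0,ensure_convex=True)/' h.py; python3 m1.py
```

```text
L top table -9.488506960975366e-07 top 0.033837264764738556 grip 0.057527821205945115 [0.465  0.2968] yaw 46.79810770796045 t [0.4595 0.2907] err mm [1.341  0.7649 1.2407 0.5226] grip exp [0.465  0.2965]
L side table -0.0003088559074851027 top 0.033281861739980885 grip 0.05665370363064131 [0.4614 0.3033] yaw 46.8484799668697 t [0.4566 0.2969] err mm [2.933  2.0234 3.4688 3.1851] grip exp [0.4621 0.3027]
R top table 0.0005761277375278344 top 0.0344195502713059 grip 0.05799387056830588 [ 0.4427 -0.3499] yaw -53.18022779268234 t [ 0.4383 -0.3437] err mm [1.3422 1.4607 0.5326 0.8315] grip exp [ 0.4431 -0.3501]
R side table -0.0005126582221554343 top 0.03276617577589769 grip 0.0546666976309563 [ 0.4416 -0.3465] yaw -53.780104458420766 t [ 0.4374 -0.3386] err mm [ 4.1152  5.1589  3.7125 10.9706] grip exp [ 0.4422 -0.345 ]
top chest 4745 z 0.10433908249404308 rect ((761.8925170898438, -27.19231414794922), (195.09893798828125, 217.3441162109375), 1.9960334300994873)
top panel 458 z 0.087571429380299 rect ((517.6292114257812, -36.08612060546875), (14.966899871826172, 209.63848876953125), 1.97
[... 189 characters left out ...]
425429694 rect ((590.445068359375, -35.873619079589844), (116.83526611328125, 159.67005920410156), 1.9733883142471313)
side chest 1602 z 0.10327909666945374 rect ((759.5226440429688, -18.983848571777344), (197.35797119140625, 228.30996704101562), 1.9757733345031738)
side panel 239 z 0.08607027506530865 rect ((515.4607543945312, -28.946014404296875), (17.063068389892578, 219.86851501464844), 2.2468461990356445)
side walls 609 z 0.04394722397460218 rect ((588.2054443359375, -32.64945983886719), (204.0017547607422, 228.8753662109375), 1.943079948425293)
side floor 741 z 0.019521132729565308 rect ((599.8383178710938, -49.91534423828125), (106.4001693725586, 151.2320098876953), 5.295320987701416)
```

```bash
cat >> h.py <<'E'
def down(a):
    s,c=np.sin(np.radians(a)),np.cos(np.radians(a)); return np.array([[-s,c,0],[c,s,0],[0,0,-1.]])
DY=np.radians(2.0); DIN=np.array([.5845,-.0338])
def dr(x,y): return DIN+np.array([np.cos(DY)*x-np.sin(DY)*y,np.sin(DY)*x+np.cos(DY)*y])
E
python3 - <<'E'
from rig import robot
from h import *
np.set_printoptions(precision=4,suppress=True)
W=cloud(np.load('pics/top0.npz')['d'],robot.camera_info('top')); 
L=(W[...,:2]-DIN)@np.array([[np.cos(DY),-np.sin(DY)],[np.sin(DY),np.cos(DY)]])
m=(abs(L[...,1])<.07)&(L[...,0]>.04)&(L[...,0]<.075)&(W[...,2]>.036)&(W[...,2]<.056); print("divider x",L[m][:,0].mean(),L[m][:,0].min(),L[m][:,0].max(),"(exp .0645)")
m=(abs(L[...,0])<.045)&(abs(L[...,1])<.11)&(W[...,2]>.036)&(W[...,2]<.056); y=L[m][:,1]; print("side walls y",y[y>0].mean(),y[y<0].mean(),"(exp +-.089)")
g=np.array([.443,-.350]); D=down(126.8)
for a,p in((126.8,g),(92,dr(-.03,-.008)),(46.8,[.465,.2967]),(92,dr(.03,.008))):
    print(robot.ik([*p,.0375],down(a)),robot.ik([*p,.17],down(a)))
robot.goto([*g,.13],D); robot.move_gripper(.6)
robot.servo_line([*g,.0375],speed=.1); print(robot.read_position(),robot.read_force())
robot.move_gripper(0); print("grip",robot.read_grip_width()*88,robot.read_force())
robot.servo_line([*g,.15],speed=.15); print("grip",robot.read_grip_width()*88,robot.read_force(),robot.read_t())
p,d=robot.grab_frame('top'); np.savez('pics/top1.npz',p=p,d=d)
p=p[:,:,::-1]; cv2.imwrite('pics/top1.png',cv2.resize(p[130:330,330:530],None,fx=3,fy=3))
E
```

```text
divider x 0.06497793533034582 0.06083178845419948 0.07013954467942264 (exp .0645)
side walls y 0.08924590941031879 -0.08827985618985312 (exp +-.089)
[-18.4512  21.4015 -26.3874   0.     -42.2111 -34.7488] [-18.4512  12.7586 -18.0589   0.     -59.1825 -34.7488]
[  15.7469   20.7832  -27.4372    0.      -41.7796 -103.7469] [  15.7469   12.0131  -19.0464    0.      -58.9405 -103.7469]
None None
[  15.8728   25.1883  -19.7838    0.      -45.0279 -103.8728] [  15.8728   17.2874  -11.7726    0.      -60.94   -103.8728]
[ 0.4434 -0.3502  0.0381] [ 0.7504  0.2208 -0.1804]
grip 15.749853215138453 [ 0.5767 -0.5658  1.8021]
grip 16.0220446008603 [-0.4325  0.2194 -1.9086] 5.075
```

View pics/top1.png

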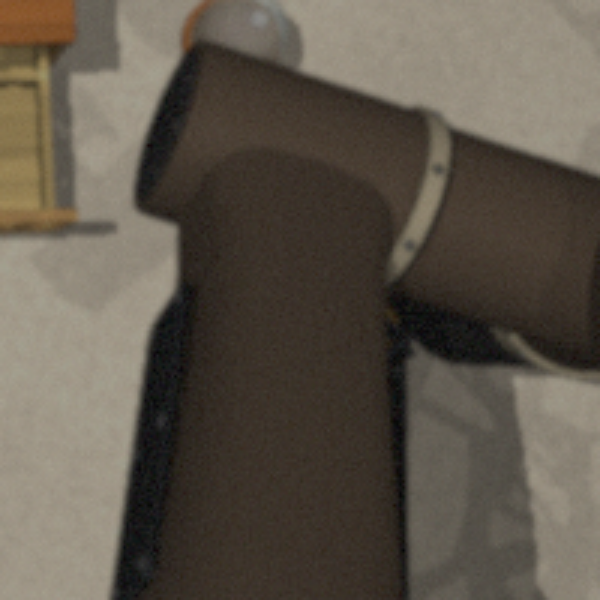

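The case is held (16 mm wide), but the arm hides it from the top camera. I'll carry it high over the dome and lower it with force checks.

```bash
cat >> h.py <<'E'
def place(robot,xy,a,pre=None):
    D=down(a)
    p0=robot.read_position(); robot.servo_line([p0[0],p0[1],.19],speed=.2)
    robot.goto([*xy,.19],D); robot.servo_line([*xy,.10],speed=.1); robot.dwell(.2); f0=robot.read_force()
    for z in (.085,.072,.065,.062,.060,.059,.058):
        robot.servo_line([*xy,z],speed=.04); robot.dwell(.1); f=robot.read_force()-f0; print("z",z,robot.read_position(),"df",f)
        if np.abs(f[:2]).max()>6: print("SIDE CONTACT"); return False
        if f[2]>1.5: break
    return True
E
python3 - <<'E'
from rig import robot
from h import *
np.set_printoptions(precision=4,suppress=True)
place(robot,dr(-.03,-.008),92); print(robot.read_t(),robot.read_grip_width()*88)
p,d=robot.grab_frame('side'); np.savez('pics/side2.npz',p=p,d=d)
cv2.imwrite('pics/side2.png',cv2.resize(p[120:240,150:330,::-1],None,fx=4,fy=4,interpolation=cv2.INTER_CUBIC))
E
```

```text
z 0.085 [ 0.5548 -0.0428  0.085 ] df [ 0.3499 -1.4283 -0.7425]
z 0.072 [ 0.5548 -0.0429  0.072 ] df [ 0.5065 -0.6312  0.0972]
z 0.065 [ 0.5548 -0.0429  0.065 ] df [ 1.0031 -0.6275 -0.6421]
z 0.062 [ 0.5548 -0.0429  0.062 ] df [-0.3631 -0.6295  0.2388]
z 0.06 [ 0.5548 -0.0428  0.06  ] df [-0.1389 -0.6224 -0.004 ]
z 0.059 [ 0.5548 -0.0428  0.059 ] df [-0.3226 -0.2126 -0.5272]
z 0.058 [ 0.5548 -0.0429  0.058 ] df [ 0.229  -0.3415  0.5652]
10.9917 15.806016818947732
```

View pics/side2.png

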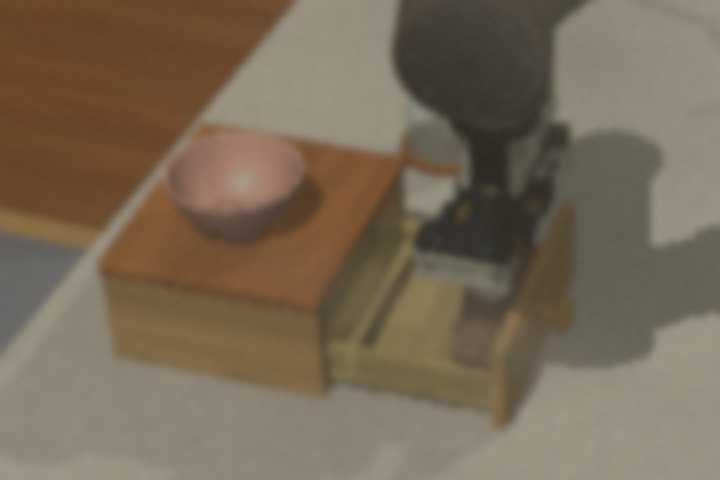

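The side view shows the case inside the compartment next to the front panel, with its narrow end at the left wall around (478,335). I'll release it, move towards the other case and check from the top.

```bash
cat >> h.py <<'E'
def incase(robot,sgn,tag):
    """top-view fit of the case in the drawer lying at drawer-x of sign sgn (0.054 top height)"""
    p,d=robot.grab_frame('top'); i=robot.camera_info('top'); W=cloud(d,i); cv2.imwrite(f'pics/{tag}.png',cv2.resize(p[130:225,255:370,::-1],None,fx=5,fy=5,interpolation=cv2.INTER_CUBIC))
    np.savez(f'pics/{tag}.npz',p=p,d=d)
    L=(W[...,:2]-DIN)@np.array([[np.cos(DY),-np.sin(DY)],[np.sin(DY),np.cos(DY)]]); z=W[...,2]
    inn=(abs(L[...,0])<.0575)&(abs(L[...,1])<.083)
    print("case top z",np.median(z[inn&(z>.047)&(z<.06)]))
    for s in sgn:
        g=inn&(L[...,0]*s>0)&(z>.068); print("grip z",np.median(z[g]),"centre (drawer frame)",(L[g].min(0)+L[g].max(0))/2,L[g].mean(0))
    return inn&(z>.047)&(z<.1),L,i
E
python3 - <<'E'
from rig import robot
from h import *
np.set_printoptions(precision=4,suppress=True)
robot.move_gripper(.45); x=dr(-.03,-.008); robot.servo_line([*x,.16],speed=.15)
g=np.array([.465,.2967]); 
robot.goto([*g,.16],down(226.8)); print(robot.read_t(),robot.read_position())
m,L,i=incase(robot,[-1],'top3')
print(robot.ik([*dr(.03,.008),.058],down(272)))
y,t,e,B=fitcase(ray(hullof(m),.054,i)[:,:2]); print("yaw",y,"(exp -88) origin drawer",(t-DIN)@np.array([[np.cos(DY),-np.sin(DY)],[np.sin(DY),np.cos(DY)]]),e)
E
```

```text
14.0333 [0.465  0.2962 0.1596]
case top z 0.05411017291810859
grip z 0.07793720151218334 centre (drawer frame) [-0.0319 -0.0073] [-0.0321 -0.0073]
[ 15.8728  23.758  -18.771    0.     -47.471   76.1272]
yaw -88.09138393072875 (exp -88) origin drawer [-0.0305  0.0001] [1.6509 1.629  1.7656 1.4859]
```

View pics/top3.png

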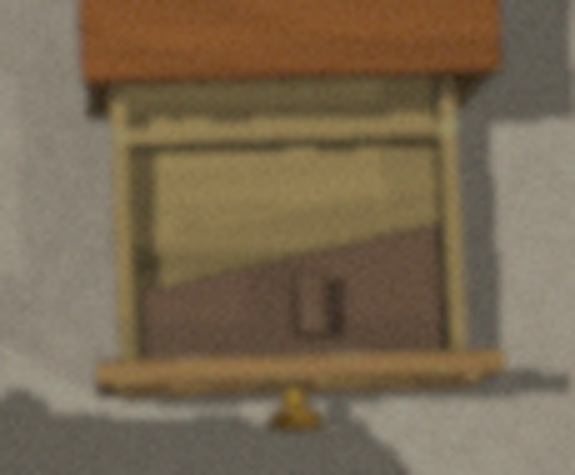

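The first case lies flat (top at 0.0541), yaw −88.1°, origin 30.5–32 mm forward of centre, as planned. Next is the second case.

```bash
python3 - <<'E'
from rig import robot
from h import *
np.set_printoptions(precision=4,suppress=True)
g=np.array([.465,.2967]); robot.move_gripper(.6)
robot.servo_line([*g,.0375],speed=.12); robot.move_gripper(0); print("grip",robot.read_grip_width()*88,robot.read_position(),robot.read_force())
ok=place(robot,dr(.031,.008),272); print(ok,robot.read_t(),robot.read_grip_width()*88)
p,d=robot.grab_frame('side'); cv2.imwrite('pics/side4.png',cv2.resize(p[120:240,150:330,::-1],None,fx=4,fy=4,interpolation=cv2.INTER_CUBIC))
E
```

```text
grip 15.90388945173058 [0.465  0.2967 0.0376] [ 0.5071 -0.0299  1.0278]
z 0.085 [ 0.6154 -0.0247  0.0851] df [0.008  0.4574 0.9715]
z 0.072 [ 0.6153 -0.0247  0.0721] df [-0.6339  0.0831  0.7207]
z 0.065 [ 0.6153 -0.0247  0.065 ] df [0.1143 0.563  0.946 ]
z 0.062 [ 0.6152 -0.0247  0.062 ] df [ 0.6941  1.24   -0.1853]
z 0.06 [ 0.6152 -0.0247  0.06  ] df [-0.2356  0.3337 -0.0693]
z 0.059 [ 0.6152 -0.0247  0.059 ] df [-0.2118  0.5199 -0.2275]
z 0.058 [ 0.6152 -0.0247  0.058 ] df [0.1411 0.3066 0.5093]
True 22.9667 15.765693301343148
```

View pics/side4.png

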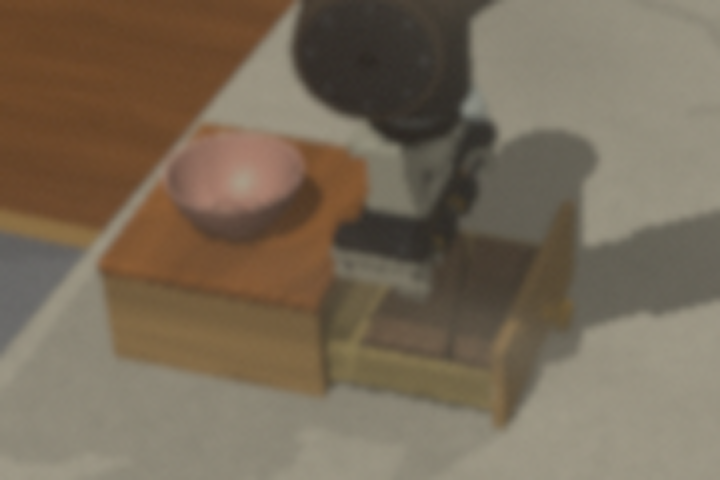

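The side view shows both cases side by side and low in the compartment, with the gripper clear of the bowl. I'll release, step aside and check.

```bash
python3 - <<'E'
from rig import robot
from h import *
np.set_printoptions(precision=4,suppress=True)
robot.move_gripper(.45); robot.servo_line([*dr(.031,.008),.18],speed=.15)
robot.goto([.42,.2,.18],down(272)); print(robot.read_t())
incase(robot,[-1,1],'top5')
# knob height and place, both cameras (brass in front of the panel)
for n in('top','side'):
    p,d=robot.grab_frame(n); W=cloud(d,robot.camera_info(n)); L=(W[...,:2]-DIN)@np.array([[np.cos(DY),-np.sin(DY)],[np.sin(DY),np.cos(DY)]])
    m=(L[...,0]>-.11)&(L[...,0]<-.082)&(abs(L[...,1])<.03)&(W[...,2]>.02)&(W[...,2]<.08)
    print(n,m.sum(),"knob min x",L[m][:,0].min(),"y",L[m][:,1].mean(),"z",W[m][:,2].min(),W[m][:,2].max())
for x in(-.16,-.12,.04): print(robot.ik([*dr(x,0),.043],down(272)))
E
```

```text
25.775
case top z 0.05409327734907686
grip z 0.07789496200953011 centre (drawer frame) [-0.0318 -0.0076] [-0.0316 -0.0074]
grip z 0.07804316468817832 centre (drawer frame) [0.0299 0.0083] [0.0296 0.0084]
top 53 knob min x -0.09736571747119006 y 0.001139739831591599 z 0.04463662730822407 0.06163483512220071Traceback (most recent call last):
  File "<stdin>", line 11, in <module>
    return umr_minimum(a, axis, None, out, keepdims, initial, where)
ValueError: zero-size array to reduction operation minimum which has no identity
```

View pics/top5.png

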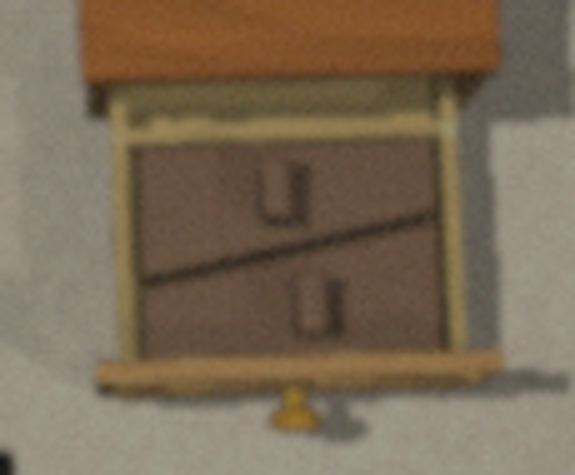

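Both cases are flat (tops at 0.054), with a thin even gap and the grips at the planned points. The knob is at x = −97 mm in the drawer frame, with its top at 0.062, which matches the given sizes. Now the push, with force monitored.

```bash
python3 - <<'E'
from rig import robot
from h import *
np.set_printoptions(precision=3,suppress=True)
u=np.array([np.cos(DY),np.sin(DY)])
robot.move_gripper(0); robot.goto([*dr(-.15,0),.12],down(272)); robot.servo_line([*dr(-.15,0),.040],speed=.1)
robot.dwell(.2); f0=np.mean([robot.read_force() for _ in range(5)],0)
F=lambda:-(robot.read_force()-f0)[:2]@u
robot.servo_line([*dr(-.115,0),.040],speed=.06)
for x in (-.10,-.06,-.02,.015,.025):
    robot.servo_line([*dr(x,0),.040],speed=.04); f=F(); print(x,f)
    if f>12: print("early stop"); break
else:
    while x<.050:
        x+=.0015; robot.servo_line([*dr(x,0),.040],speed=.02); robot.dwell(.15); f=F(); print(round(x,4),f,end="; ")
        if f>9: break
print(robot.read_position(),robot.read_force(),robot.read_t())
E
```

```text
-0.1 -0.905294991510399
-0.06 -0.7894226016470677
-0.02 -0.14406245658320832
0.015 -0.010582987078310535
0.025 -0.06486223124950262
0.0265 0.5570544615364873; 0.028 0.7424573115902394; 0.0295 0.112984074781422; 0.031 1.9600741048374952; 0.0325 0.7578093995077889; 0.034 0.6335220227649245; 0.0355 1.0012919056517988; 0.037 4.024562837555437; 0.0385 8.999997101988338; 0.04 13.169686243806455; [ 0.621 -0.033  0.039] [-13.587   2.346   8.346] 37.8583
```

The force rises against the stop at x ≈ 0.037 (expected 0.0355). I'll back off and look.

```bash
python3 - <<'E'
from rig import robot
from h import *
np.set_printoptions(precision=4,suppress=True)
robot.servo_line([*dr(-.03,0),.040],speed=.08); robot.servo_line([*dr(-.06,0),.15],speed=.15)
robot.goto([.40,.25,.2],down(272)); robot.dwell(.3)
i=robot.camera_info('top'); p,d=robot.grab_frame('top'); W=cloud(d,i); L=(W[...,:2]-DIN)@np.array([[np.cos(DY),-np.sin(DY)],[np.sin(DY),np.cos(DY)]]); z=W[...,2]
m=(abs(L[...,1])<.08)&(z>.08)&(z<.094)&(L[...,0]>-.1)&(L[...,0]<.12); print("panel x centre",L[m][:,0].mean(),"chest front exp .0825")
m=(abs(L[...,1])<.08)&(z>.099)&(z<.11)&(L[...,0]<.12); print("chest top front edge",np.percentile(L[m][:,0],1))
ii=(abs(L[...,1])<.03)&(z>.02)&(z<.066)&(L[...,0]<.075)&(L[...,0]>0); print("knob min x",L[ii][:,0].min())
cv2.imwrite('pics/top6.png',p[:,:,::-1]); print(robot.read_t())
E
```

```text
panel x centre 0.07709464054058857 chest front exp .0825
chest top front edge -0.5133226138949762
knob min x 0.046334348781721824
41.3417
```

View pics/top6.png

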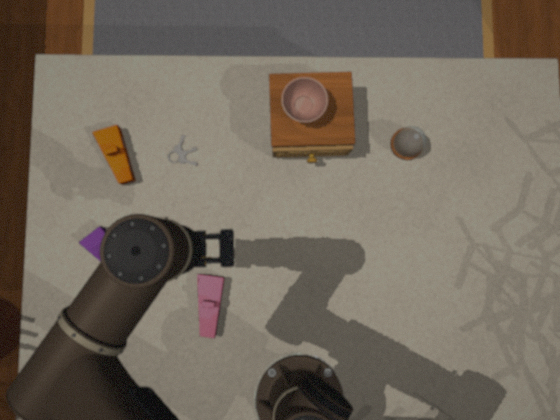

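The drawer front now lies against the chest, and the panel back at 0.083 matches the chest front at 0.0825. The bowl (305,100), dome (408,143) and keys (182,152) are where they were. I'm handing in.

```bash
python3 -c "
from rig import robot
robot.job_done(); print(robot.read_t())"
```

```text
the job is handed in; nothing more can be done
the job is handed in; nothing more can be done
```

I packed both brown cases flat in the front compartment, grips up and head to tail with their slanted sides together, then pushed the drawer shut by its knob. I handed the job in at about 41 s of the 72 s allowed, with the gripper clear of everything.

- **Cases:** both tops were at 0.054 m and both grips at 0.078 m, as they should be lying flat on the drawer floor. Each grip was within about 2 mm of its planned spot.
- **Drawer:** it travelled about 144 mm until it met a firm stop at about 13 N. The back of its front panel then lay within 1 mm of the chest's front.
- **Bowl, dome and keys:** they are at the same pixels in the top view as at the start.

**Checks that disagreed or failed:**
- **Camera offset:** the side camera placed things about 5–7 mm further in y than the top camera. I went by the top camera, and the grasps and placings agreed with it.
- **Failed readings:** the arm blocked the side camera's second look at the knob, so the knob position comes from the top view only. My direct measurement of the chest's top front edge also gave a useless value, so "shut" rests on the panel position and the force rise.

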